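# Hang the window clamp plate on the shuttle's twin pins and run the shuttle home

### The arm

A 6-joint arm with a two-finger parallel gripper is mounted at the origin on a cart in front of the work surface, level with it; the furniture and walls round the work are solid. World frame = base frame: x ahead of the robot, y to its left, z up, the work surface at z = 0. Lengths are in m, angles in rad, forces in N, time in s.
With the tool pointing down it reaches from about 0.225 to 0.875 m from the base axis. Payload 3.4 kg.
Tool frame: the origin (TCP) lies at the very end of the fingers, on their centre line; the grasp point (between the pads) lies 19 mm behind it; z points along the fingers, y is the line along which they close (so a half turn about z gives the same grasp; the last joint's range is limited). The gripper opens to 85 mm and grips with 20 to 120 N. Pads are 22 mm wide; open, the fingers measure 114 mm over their backs; the gripper's body (76 mm by 85 mm) begins 54 mm behind the grasp point. The pads swing forward as they close: fully open they stand 13 mm farther back than shut.
Start: joints at [-1.239, 0.276, 1.505, -0, 1.361, -0.121], TCP at [0.252, -0.517, 0.231] pointing down, gripper open.
Joint ranges: [-2.89, 2.89], [-0.75, 2.08], [0.22, 2.7], [-1.18, 4.32], [0.11, 2.71], [-2.7, 2.7]. Speed limits (rad/s): [2.57, 2.57, 3.14, 3.14, 3.14, 3.14].

### API

Orientations are given as a unit quaternion [w, x, y, z].
In Python, from rig import get_state, optics, sign_off gives the robot as it stands.
- The arm moves only by the tool send_rows, never from a script. Its argument "increments" is a list of rows, each an object with "gripper": the gripper's target within -1 to 1 (shut at 1, half-way at 0, fully open at -1); "linear": the shift along the world's x, y, z in m, a list of three; "delta_rot": the turn, a rotation vector about the world's x, y, z in rad, a list of three. In form: [{"gripper": gripper, "linear": [dx, dy, dz], "delta_rot": [rx, ry, rz]}, ...]. A call has 1 to 8 rows; each row is the pose to reach, as a shift and turn from the pose commanded when the call began; what a row does not reach only later rows make up. A row lasts 1/10 s, in which the tool goes at most 50 mm and 8.59 degrees, less where a joint would pass 70% of its speed; a pose out of reach is approached as far as the arm can. A call with a gripper value outside its range is refused whole. The fingers move at their own pace and stop on an object; "newtons" is the grip in N (left out, the last holds). Time passes only in rows, so rows that repeat a pose let the fingers close. It gives the time, the measured TCP pose, the force, the opening and the grip force at its end, in the units of the state.
- get_state(): the state, without advancing time (a new reading comes with each control period).
- optics.get_image(name): name is "scene" or "top" or "wrist"; returns a dict with "pixels" (400x640x3 uint8, blue, green, red), "K" (3x3 intrinsics, pixels), "rvec" (rotation vector, rad) and "tvec" (3), from world to camera coordinates, as OpenCV has them; the wrist camera has in their place "T_tool_cam" (4x4, takes a point from camera to tool coordinates, whose origin is the TCP and whose axes are the flange's). Camera axes: x right, y down, z forward; pixel columns grow to the right and rows downward; lengths in m; the calibration is good to about 2 mm. A picture is of the moment at which its call begins: read the wrist's pose just before it. There is no depth.
- sign_off(): hands the job in; it is judged then, once.
The state is a dict: "clock": time; "qpos": joint angles; "qd": joint speeds; "effort": joint torques, N m; "position": TCP position; "ee_rot": TCP orientation; "contact_force": force on the tool from outside, world axes, zero at the start; "moment": the same for the moment, N m; "width": finger opening in m; "gripper_force": force on a finger pad.
Only numpy, scipy, OpenCV 4.12 (cv2) and the standard library are available. Lean on these libraries where they do the work, as an engineer would, in place of code of your own. Each camera call takes 0.05 s, during which the arm holds its last target. There are 200 camera calls.

### The job

Pick up the twin-window clamp plate by its upright rib and hang it on the two pins of the shuttle carriage, where the carriage now stands, both holes together, until it lies flat and fully down on the deck. Then, holding the plate by the rib, gently slide plate and carriage together away from the robot until the carriage is fully home against its end stop, and let go. Be gentle throughout, touch the fixture only with the plate, and leave the tweezers, the loupe, the die tray and the strip boat where they lie.

Things in the scene. Friction and masses are not known exactly. Their poses are not given: they have to be found in the camera images.
- clamp_plate: Loose steel plate, 84 (x) x 120 (y) x 6 mm, about 0.25 kg, flat on the worktop. Origin: centre of its underside, z up. Two 10.5 mm through holes for the pins at x = 0, y = +46 and -46 mm; between rib and holes two windows (47 x 23 mm, at y = +23 and -23), not for the pins. Either end may go to either pin (a half turn makes no difference).
- rib (a point): Top centre of the upright light-metal rib on the plate's middle, 42.5 mm above the plate's underside; axes as the plate's. The rib is 12 mm thick along x and 16 mm along y and rises 36.5 mm from the plate's top; pinch it across the 12 mm (fingers closing along the plate's x).
- fixture: Fixture screwed to the worktop: dark steel bed 146 (x) x 140 (y) x 10 mm, two rails along x, at the far (+x) end two stop blocks with black bumpers (tops at 30 mm). Origin: centre of the bed's underside, z up, x along the rails to the stop. On it rides the carriage, an aluminium block 56 (x) x 116 (y) mm, deck at 34.5 mm. Plate against fixture or carriage: 45 N at most, peaks included.
- pins_mid (a point): Fixed point of the fixture at x = -8, y = 0, z = 48.5 mm: pin-tip height, middle of where the pins may start. The two steel pins stand on the carriage at fixture y = +46 and -46 mm: 8 mm thick, 14 mm tall, the top 4 mm tapering to 6 mm. THE CARRIAGE'S PLACE IS NOT MEASURED: both pins start together anywhere from 17 mm before to 17 mm beyond this point along x; feel for them.
- home (a point): Point of the fixture at x = +25, y = 0, z = 34.5 mm: the plate's origin when it is down on the deck and the carriage is home; the holes' play allows 1.5 mm off. The carriage slides along x only, pins from x = -25 to a hard stop at x = +25 mm, with a steady friction of about 5 N; it stays where left. Rubbing the plate over the pin tips with a few newtons does not shift it.
- tweezers: black tweezers, 118 mm long, lying on the worktop; leave alone. Origin: centre of the underside
- loupe: small folding loupe, 52 x 30 x 16 mm, on the worktop near the robot; leave alone. Origin: centre of the underside
- die_tray: small blue-and-clear die tray, 51 x 54 x 9 mm, on the worktop near the robot; leave alone. Origin: centre of the underside
- boat: flat black strip boat, 56 x 190 x 9 mm, behind the fixture; leave alone. Origin: centre of the underside

How it is judged:
By the outcome, as a careful person would: the job done as asked, in the order asked, and still so for the second after the job is handed in, with the robot touching nothing.
It also fails if it takes over 66 s, if anything falls off the work surface, if the arm or the gripper's body presses on something with over 40 N, if the wrist force passes 120 N, or if a joint passes its speed limit or range.

## Working session

There is one attempt and no reset: what is moved stays moved. The work goes in short steps, Python scripts to look and compute and a tool call to move; the robot and the scene stay as the last step left them, time stands still between calls to the robot, and variables do not carry over. Pictures are saved under pics/ and viewed, at most 10 in all, crops included, and the job is handed in when it is done.

Besides the shell and the picture viewer there is one more tool, called after ">>>" as name(argument=value, ...), one argument or row to a line, values as JSON. send_rows: Moves the arm, as the interface text tells. Its arguments: {"type":"object","properties":{"increments":{"type":"array"},"newtons":{"type":"number"}},"required":["increments"]}

```bash
mkdir -p pics
cat > h.py <<'E'
import cv2,numpy as np
from rig import get_state,optics,sign_off
from scipy.spatial.transform import Rotation as R
def snap(name,fn):
    s=get_state(); im=optics.get_image(name); cv2.imwrite('pics/'+fn,im['pixels'])
    K=np.array(im['K'])
    if 'rvec' in im: Rm=cv2.Rodrigues(np.array(im['rvec'],float))[0]; t=np.array(im['tvec'],float).ravel()
    else:
        w=s['ee_rot']; T=np.eye(4); T[:3,:3]=R.from_quat([w[1],w[2],w[3],w[0]]).as_matrix(); T[:3,3]=s['position']
        C=np.linalg.inv(T@np.array(im['T_tool_cam'])); Rm=C[:3,:3]; t=C[:3,3]
    np.savez('pics/'+fn+'.npz',K=K,R=Rm,t=t); return im['pixels']
def back(fn,uv,z):
    d=np.load('pics/'+fn+'.npz'); c=-d['R'].T@d['t']
    r=d['R'].T@np.linalg.inv(d['K'])@np.array([uv[0],uv[1],1.]); return c+r*(z-c[2])/r[2]
def proj(fn,P):
    d=np.load('pics/'+fn+'.npz'); p=d['K']@(d['R']@np.array(P)+d['t']); return p[:2]/p[2]
E
python3 - <<'E'
from h import *
s=get_state(); print(s)
snap('top','top.png'); snap('scene','scene.png')
for f in('top','scene'):
    d=np.load(f'pics/{f}.png.npz'); print(-d['R'].T@d['t'])
E
```

```text
{'clock': 0.0, 'qpos': array([-1.23901823e+00,  2.76589212e-01,  1.50614257e+00, -1.56957820e-05,
        1.36072265e+00, -1.20997324e-01]), 'qd': array([ 8.17072153e-05, -1.73187203e-03, -2.97948022e-04, -3.14983406e-03,
       -3.54077417e-04,  1.77897229e-04]), 'effort': array([ 6.77214175e-04, -4.16773009e+01, -2.45803624e+01,  9.90477793e-05,
        1.11355731e-02, -3.03341405e-07]), 'position': array([ 0.25135453, -0.516548  ,  0.23043927]), 'ee_rot': array([-9.24918395e-04,  9.74482771e-01,  2.24460382e-01, -1.05556663e-04]), 'contact_force': array([-0.10033594,  0.42234674,  0.61705323]), 'moment': array([-0.01258835,  0.02993347,  0.02486533]), 'gripper_force': 0.0, 'width': 0.08518826921263821}
[ 0.33813884 -0.01139795  1.13010672]
[-0.25068265 -0.77398894  0.56631666]
```

View pics/top.png

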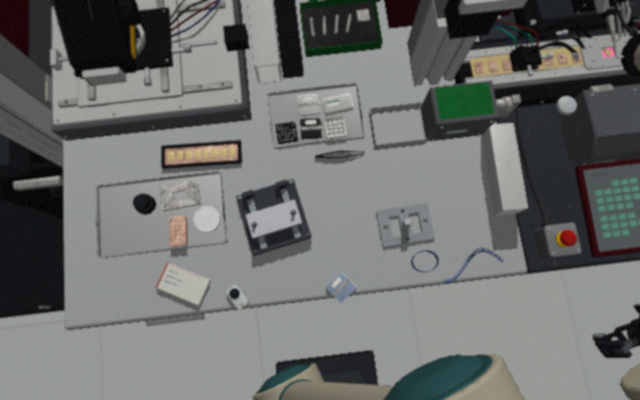

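View pics/scene.png

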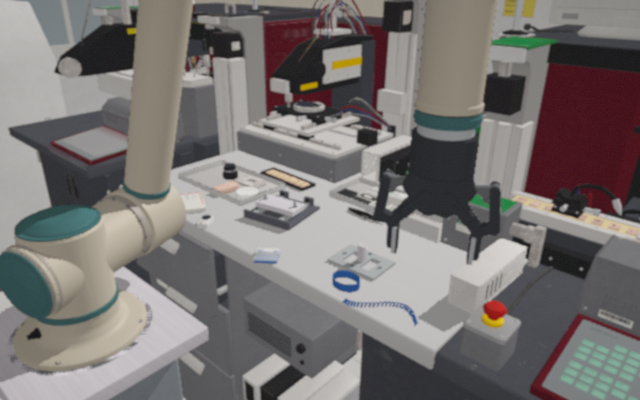

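The top view shows the plate at about (405,226) and the fixture at about (274,216), with its stop end toward the top of the picture. I'll enlarge both.

Run:
```python
from h import *
im=cv2.imread('pics/top.png')
a=cv2.resize(im[170:262,228:318],None,fx=6,fy=6,interpolation=cv2.INTER_CUBIC)[:552]
b=cv2.resize(im[195:257,368:443],None,fx=5,fy=5,interpolation=cv2.INTER_CUBIC)
c=np.zeros((552,800,3),np.uint8); c[:,:400]=cv2.resize(a,(400,409))[:1].repeat(552,0)*0
a=cv2.resize(im[170:262,228:318],None,fx=4.4,fy=4.4,interpolation=cv2.INTER_CUBIC); c[:a.shape[0],:a.shape[1]]=a
c[:b.shape[0],410:410+b.shape[1]]=b
cv2.imwrite('pics/crop1.png',c)
for n,uv,z in[('plate',(405,226),0.006),('fix',(274,216),0.02)]: print(n,back('top.png',uv,z))
```

```text
plate [ 0.49900349 -0.22288817  0.006     ]
fix [0.55585435 0.0722193  0.02      ]
```

View pics/crop1.png

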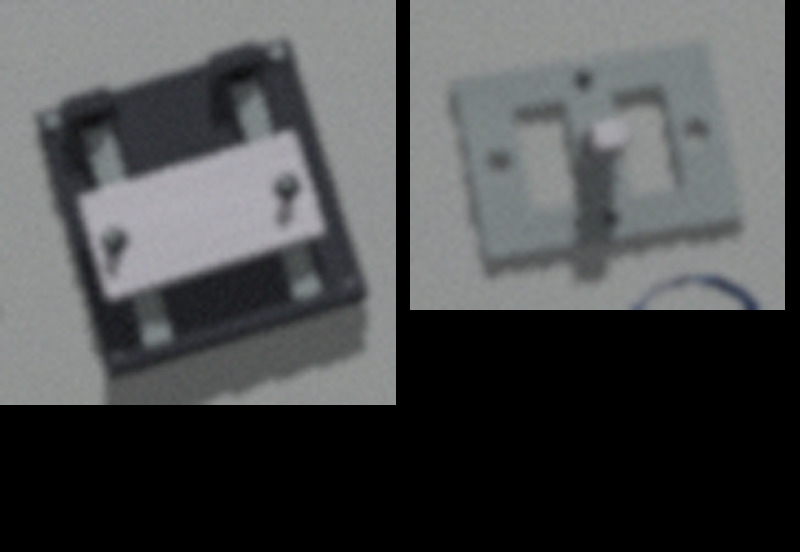

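The left crop shows the bed corners at about (38,115), (288,40), (365,295) and (110,370), with pin tips near (114,238) and (288,185). The right crop shows the plate holes at about (500,160) and (697,128).

Run:
```python
from h import *
A=lambda p:(228+(p[0]+.5)/4.4-.5,170+(p[1]+.5)/4.4-.5)
B=lambda p:(368+(p[0]-410+.5)/5-.5,195+(p[1]+.5)/5-.5)
cs=[back('top.png',A(p),.010) for p in[(38,115),(288,40),(365,295),(110,370)]]
print(np.round(cs,4)); c=np.mean(cs,0); d=(cs[0]+cs[1]-cs[2]-cs[3]); e=cs[0]+cs[3]-cs[1]-cs[2]
print('fix',c,np.degrees(np.arctan2(d[1],d[0])),np.degrees(np.arctan2(e[1],e[0]))-90,np.linalg.norm(d)/2,np.linalg.norm(e)/2)
pi=[back('top.png',A(p),.0485) for p in[(114,238),(288,185)]]; print('pins',pi,np.mean(pi,0),np.linalg.norm(pi[0]-pi[1]))
v=pi[0]-pi[1];print(np.degrees(np.arctan2(v[1],v[0]))-90)
h=[back('top.png',B(p),.006) for p in[(500,160),(697,128)]]; v=h[0]-h[1]
print('plate',np.mean(h,0),np.linalg.norm(v),np.degrees(np.arctan2(v[1],v[0]))-90)
cs=np.array([back('top.png',B(p),.006) for p in[(450,82),(708,42),(741,222),(487,262)]]);print(cs.mean(0),np.linalg.norm(cs[0]-cs[1]),np.linalg.norm(cs[1]-cs[2]))
v=cs[0]+cs[3]-cs[1]-cs[2];print(np.degrees(np.arctan2(v[1],v[0]))-90)
print('rib',back('top.png',B((610,133)),.0425))
s=get_state();w=s['ee_rot'];print(R.from_quat([w[1],w[2],w[3],w[0]]).as_matrix().round(4))
im=optics.get_image('wrist');print(im['T_tool_cam'],im['K'])
```

```text
[[ 0.616   0.1552  0.01  ]
 [ 0.6406  0.0198  0.01  ]
 [ 0.5001 -0.0049  0.01  ]
 [ 0.4774  0.1298  0.01  ]]
fix [0.55851209 0.07494952 0.01      ] 10.184966301407886 9.950111755328194 0.14177920529246166 0.1371201219104106
pins [array([0.53849905, 0.11683835, 0.0485    ]), array([0.55489812, 0.02696059, 0.0485    ])] [0.54669859 0.07189947 0.0485    ] 0.09136159983879541
10.340421738884103
plate [ 0.50489678 -0.22457113  0.006     ] 0.09216073390016423 2.3571023319251054
[ 0.50166266 -0.22309934  0.006     ] 0.12139104500209871 0.0846963636423914
2.0060825359144303
rib [ 0.50376298 -0.22344774  0.0425    ]
[[ 8.992e-01  4.375e-01 -5.000e-04]
 [ 4.375e-01 -8.992e-01  1.500e-03]
 [ 2.000e-04 -1.600e-03 -1.000e+00]]
[[ 5.80828155e-04 -9.56571259e-01 -2.91498010e-01  7.54849571e-02]
 [ 9.99999753e-01  6.71096166e-04 -2.09686827e-04  4.19153757e-04]
 [ 3.96203589e-04 -2.91497816e-01  9.56571412e-01 -1.43831261e-01]
 [ 0.00000000e+00  0.00000000e+00  0.00000000e+00  1.00000000e+00]] [[278.00650622   0.         319.47076328]
 [  0.         278.00650622 200.72039892]
 [  0.           0.           1.        ]]
```

>>> send_rows(
  increments=[
    {"gripper":-1,"linear":[0.03,0.037,0],"delta_rot":[0,0,0.14]},
    {"gripper":-1,"linear":[0.063,0.073,0],"delta_rot":[0,0,0.29]},
    {"gripper":-1,"linear":[0.094,0.11,0],"delta_rot":[0,0,0.43]},
    {"gripper":-1,"linear":[0.126,0.147,-0.01],"delta_rot":[0,0,0.58]},
    {"gripper":-1,"linear":[0.157,0.183,-0.02],"delta_rot":[0,0,0.72]},
    {"gripper":-1,"linear":[0.19,0.22,-0.03],"delta_rot":[0,0,0.87]},
    {"gripper":-1,"linear":[0.22,0.257,-0.05],"delta_rot":[0,0,1.01]},
    {"gripper":-1,"linear":[0.252,0.293,-0.07],"delta_rot":[0,0,1.157]},
  ],
)

```text
clock: 0.95
position: [0.5018, -0.2254, 0.1626]
ee_rot: [0.0, 0.691, 0.723, 0.0]
contact_force: [1.0, -1.4, 0.8]
width: 0.0855
gripper_force: 0.0
```

>>> send_rows(
  increments=[
    {"gripper":-1,"linear":[0,0,0],"delta_rot":[0,0,0]},
    {"gripper":-1,"linear":[0,0,0],"delta_rot":[0,0,0]},
    {"gripper":-1,"linear":[0,0,0],"delta_rot":[0,0,0]},
  ],
)

```text
clock: 1.25
position: [0.5006, -0.2279, 0.1633]
ee_rot: [0.0, 0.694, 0.72, -0.0]
contact_force: [-0.1, 0.1, 0.5]
width: 0.0852
gripper_force: 0.0
```

Run:
```python
from h import *
snap('wrist','w1.png'); s=get_state(); w=s['ee_rot'];print(s['position'],R.from_quat([w[1],w[2],w[3],w[0]]).as_matrix().round(4))
```

```text
[ 0.50051462 -0.22833651  0.16355419] [[-3.710e-02  9.993e-01  6.000e-04]
 [ 9.993e-01  3.710e-02 -1.000e-03]
 [-1.000e-03  5.000e-04 -1.000e+00]]
```

View pics/w1.png

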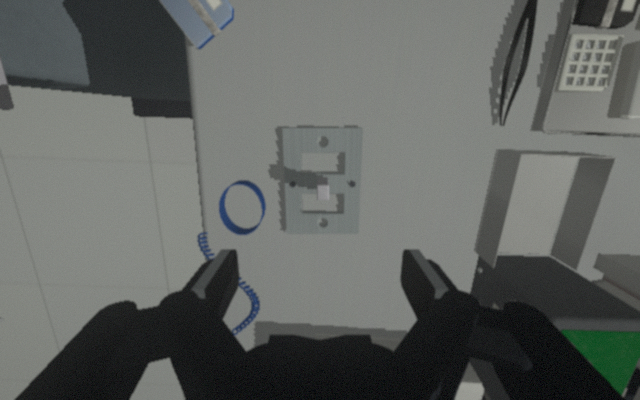

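The wrist view shows the plate upright in the image, with holes at about (323,142) and (323,223) and the rib top at about (324,192).

Run:
```python
from h import *
g=cv2.imread('pics/w1.png'); 
cv2.imwrite('pics/w1c.png',cv2.resize(g[110:250,260:390],None,fx=4,fy=4,interpolation=cv2.INTER_CUBIC))
h=[back('w1.png',p,.006) for p in[(323,142),(323,223)]];v=h[0]-h[1]
print(h,np.mean(h,0),np.linalg.norm(v),np.degrees(np.arctan2(v[1],v[0]))-90)
print(back('w1.png',(324,192),.0425))
cs=np.array([back('w1.png',p,.006) for p in[(284.5,127),(361,127),(359,233),(286,234)]]);print(cs,cs.mean(0))
```

```text
[array([ 0.50372368, -0.17986677,  0.006     ]), array([ 0.50762129, -0.27213158,  0.006     ])] [ 0.50567249 -0.22599917  0.006     ] 0.09234709722459065 2.418948582046667
[ 0.5061714  -0.22497962  0.0425    ]
[[ 0.46277509 -0.16600022  0.006     ]
 [ 0.54284648 -0.16291517  0.006     ]
 [ 0.55038229 -0.28307623  0.006     ]
 [ 0.46475395 -0.28764949  0.006     ]] [ 0.50518945 -0.22491028  0.006     ]
```

View pics/w1c.png

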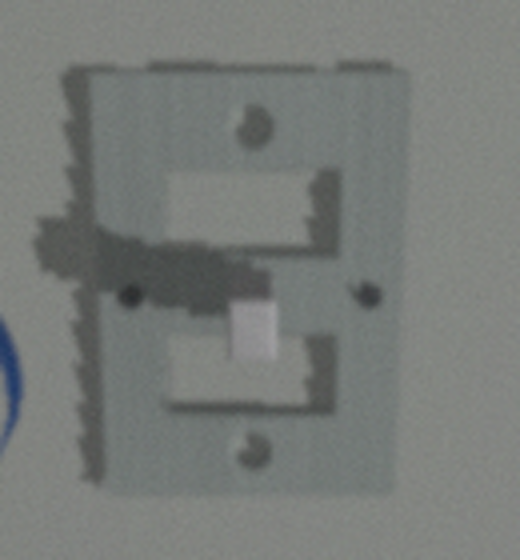

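The crop confirms the rib top at about (323.5,192). I'll shift above the plate and descend.

>>> send_rows(
  increments=[
    {"gripper":-1,"linear":[0.005,0.003,-0.03],"delta_rot":[0,0,0.004]},
    {"gripper":-1,"linear":[0.005,0.003,-0.06],"delta_rot":[0,0,0.004]},
    {"gripper":-1,"linear":[0.005,0.003,-0.09],"delta_rot":[0,0,0.004]},
    {"gripper":-1,"linear":[0.005,0.003,-0.11],"delta_rot":[0,0,0.004]},
    {"gripper":-1,"linear":[0.005,0.003,-0.12],"delta_rot":[0,0,0.004]},
    {"gripper":-1,"linear":[0.005,0.003,-0.12],"delta_rot":[0,0,0.004]},
    {"gripper":-1,"linear":[0.005,0.003,-0.12],"delta_rot":[0,0,0.004]},
  ],
)

```text
clock: 2.0
position: [0.5063, -0.2252, 0.044]
ee_rot: [0.001, 0.692, 0.722, 0.0]
contact_force: [-0.3, 0.3, -0.1]
width: 0.0854
gripper_force: 0.0
```

Run:
```python
from h import *
s=get_state(); w=s['ee_rot'];print(s['position'],R.from_quat([w[1],w[2],w[3],w[0]]).as_matrix().round(4),s['contact_force'])
```

```text
[ 0.50634163 -0.22524286  0.04400267] [[-0.0417  0.9991  0.0017]
 [ 0.9991  0.0417 -0.001 ]
 [-0.0011  0.0016 -1.    ]] [-0.30139762  0.26045339 -0.11152857]
```

>>> send_rows(
  increments=[
    {"gripper":-1,"linear":[-0.001,0,-0.015],"delta_rot":[0,0,0]},
    {"gripper":-1,"linear":[-0.001,0,-0.03],"delta_rot":[0,0,0]},
    {"gripper":0,"linear":[-0.001,0,-0.03],"delta_rot":[0,0,0]},
    {"gripper":0.3,"linear":[-0.001,0,-0.03],"delta_rot":[0,0,0]},
    {"gripper":0.5,"linear":[-0.001,0,-0.03],"delta_rot":[0,0,0]},
    {"gripper":0.6,"linear":[-0.001,0,-0.03],"delta_rot":[0,0,0]},
    {"gripper":0.7,"linear":[-0.001,0,-0.03],"delta_rot":[0,0,0]},
    {"gripper":0.8,"linear":[-0.001,0,-0.03],"delta_rot":[0,0,0]},
  ],
  newtons=60,
)

```text
clock: 2.8
position: [0.5048, -0.2243, 0.0138]
ee_rot: [0.0, 0.692, 0.722, -0.0]
contact_force: [-2.7, -0.0, 6.7]
width: 0.0114
gripper_force: 60.0
```

>>> send_rows(
  increments=[
    {"gripper":1,"linear":[0,0,0],"delta_rot":[0,0,0]},
    {"gripper":1,"linear":[0,0,0],"delta_rot":[0,0,0]},
    {"gripper":1,"linear":[0,0,0],"delta_rot":[0,0,0]},
    {"gripper":1,"linear":[0,0,0],"delta_rot":[0,0,0]},
  ],
)

```text
clock: 3.2
position: [0.5048, -0.2243, 0.0138]
ee_rot: [0.0, 0.692, 0.722, -0.0]
contact_force: [-1.6, -0.6, 6.9]
width: 0.0108
gripper_force: 60.0
```

>>> send_rows(
  increments=[
    {"gripper":1,"linear":[0,0,0.01],"delta_rot":[0,0,0]},
    {"gripper":1,"linear":[0,0,0.03],"delta_rot":[0,0,0]},
    {"gripper":1,"linear":[0,0,0.06],"delta_rot":[0,0,0]},
    {"gripper":1,"linear":[0.01,0.03,0.09],"delta_rot":[0,0,0.03]},
    {"gripper":1,"linear":[0.02,0.07,0.12],"delta_rot":[0,0,0.06]},
    {"gripper":1,"linear":[0.03,0.11,0.14],"delta_rot":[0,0,0.1]},
    {"gripper":1,"linear":[0.04,0.145,0.146],"delta_rot":[0,0,0.134]},
    {"gripper":1,"linear":[0.04,0.164,0.146],"delta_rot":[0,0,0.134]},
  ],
)

```text
clock: 4.0
position: [0.5467, -0.0573, 0.1609]
ee_rot: [0.002, 0.641, 0.768, 0.002]
contact_force: [-0.8, -0.2, -3.2]
width: 0.0108
gripper_force: 59.0
```

>>> send_rows(
  increments=[
    {"gripper":1,"linear":[0,0,0],"delta_rot":[0,0,0]},
    {"gripper":1,"linear":[0,0,0],"delta_rot":[0,0,0]},
    {"gripper":1,"linear":[0,0,0],"delta_rot":[0,0,0]},
  ],
)

```text
clock: 4.3
position: [0.5446, -0.0609, 0.1587]
ee_rot: [-0.0, 0.642, 0.767, -0.0]
contact_force: [-0.6, 0.2, -3.7]
width: 0.0108
gripper_force: 59.0
```

Run:
```python
from h import *
snap('wrist','w2.png'); s=get_state(); w=s['ee_rot'];print(s['position'],R.from_quat([w[1],w[2],w[3],w[0]]).as_matrix().round(4),s['contact_force'])
g=cv2.imread('pics/w2.png'); cv2.imwrite('pics/w2c.png',cv2.resize(g[0:300,200:480],(700,750),interpolation=cv2.INTER_CUBIC)[:600])
```

```text
[ 0.54464208 -0.06112028  0.15870541] [[-1.749e-01  9.846e-01 -5.000e-04]
 [ 9.846e-01  1.749e-01 -3.000e-04]
 [-2.000e-04 -6.000e-04 -1.000e+00]] [ 0.99918766 -0.29141087 -2.37039896]
```

View pics/w2c.png

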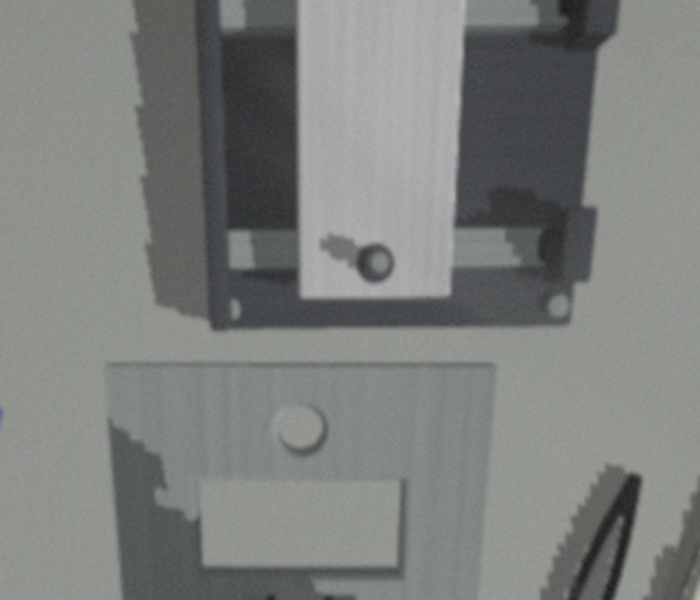

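The crop (scale 2.5) shows the near pin tip at about (379,262), the carriage front edge from (300,297) to (450,296), the bed front edge from (214,328) to (570,323), and the held plate's hole at about (301,427).

Run:
```python
from h import *
A=lambda p:(200+(p[0]+.5)/2.5-.5,(p[1]+.5)/2.5-.5)
f='w2.png'; s=get_state(); zp=s['position'][2]-.0138
ang=lambda v:np.degrees(np.arctan2(v[1],v[0]))
pin=back(f,A((379,262)),.0485)
a,b=[back(f,A(p),.0345) for p in[(300,297),(450,296)]]; print('car',a,b,np.linalg.norm(b-a),ang(b-a),(a+b)/2)
c,d=[back(f,A(p),.010) for p in[(214,328),(570,323)]]; print('bed',c,d,np.linalg.norm(d-c),ang(d-c))
h=back(f,A((301,427)),zp+.006)
e,g=[back(f,A(p),zp+.006) for p in[(107,363),(495,364)]]; print('plate edge',np.linalg.norm(g-e),ang(g-e),(e+g)/2)
print('pin',pin,'hole',h,'tcp',s['position'])
for yaw in(9.5,10,10.5):
    r=np.radians(yaw);u=np.array([np.cos(r),np.sin(r),0]);n=np.array([-u[1],u[0],0])
    P=pin+.046*n; print(yaw,'pins',P,'plate c from hole',h-.046*n, 'fix from bed',(c+d)/2+.07*n, 'pin x in fix',(P-((c+d)/2+.07*n))@u)
```

```text
car [0.53329373 0.01025414 0.0345    ] [0.58781459 0.02036441 0.0345    ] 0.055450351528969995 10.505513661752332 [0.56055416 0.01530928 0.0345    ]
bed [ 0.50087432 -0.00809699  0.01      ] [0.64352925 0.01942903 0.01      ] 0.14528630693254135 10.921303349179736
plate edge 0.08341433832966798 9.996129949739183 [ 0.53571642 -0.00224906  0.15090541]
pin [0.55810306 0.02659535 0.0485    ] hole [ 0.53815396 -0.01584638  0.15090541] tcp [ 0.54464208 -0.06112028  0.15870541]
9.5 pins [0.55051087 0.07196449 0.0485    ] plate c from hole [ 0.54574615 -0.06121552  0.15090541] fix from bed [0.56064845 0.07470601 0.01      ] pin x in fix -0.010451034017220863
10 pins [0.55011524 0.07189651 0.0485    ] plate c from hole [ 0.54614178 -0.06114754  0.15090541] fix from bed [0.56004641 0.07460256 0.01      ] pin x in fix -0.010250194041933643
10.5 pins [0.54972022 0.07182507 0.0485    ] plate c from hole [ 0.54653679 -0.06107611  0.15090541] fix from bed [0.55944529 0.07449386 0.01      ] pin x in fix -0.010048573474684882
```

>>> send_rows(
  increments=[
    {"gripper":1,"linear":[0.001,0.03,0],"delta_rot":[0,0,0.006]},
    {"gripper":1,"linear":[0.002,0.065,0],"delta_rot":[0,0,0.006]},
    {"gripper":1,"linear":[0.003,0.1,-0.01],"delta_rot":[0,0,0.006]},
    {"gripper":1,"linear":[0.0034,0.123,-0.03],"delta_rot":[0,0,0.006]},
    {"gripper":1,"linear":[0.0034,0.133,-0.055],"delta_rot":[0,0,0.006]},
    {"gripper":1,"linear":[0.0034,0.133,-0.075],"delta_rot":[0,0,0.006]},
    {"gripper":1,"linear":[0.0034,0.133,-0.084],"delta_rot":[0,0,0.006]},
    {"gripper":1,"linear":[0.0034,0.133,-0.084],"delta_rot":[0,0,0.006]},
  ],
)

```text
clock: 5.15
position: [0.5474, 0.072, 0.0737]
ee_rot: [-0.001, 0.64, 0.768, -0.001]
contact_force: [-0.7, -0.2, -2.4]
width: 0.0108
gripper_force: 58.8
```

>>> send_rows(
  increments=[
    {"gripper":1,"linear":[0,0,0],"delta_rot":[0,0,0]},
    {"gripper":1,"linear":[0,0,0],"delta_rot":[0,0,0]},
    {"gripper":1,"linear":[0,0,0],"delta_rot":[0,0,0]},
  ],
)

```text
clock: 5.45
position: [0.5491, 0.0725, 0.0761]
ee_rot: [0.001, 0.64, 0.769, 0.001]
contact_force: [0.7, -0.5, -2.5]
width: 0.0108
gripper_force: 58.8
```

Run:
```python
from h import *
snap('wrist','w3.png'); s=get_state(); w=s['ee_rot'];print(s['position'],R.from_quat([w[1],w[2],w[3],w[0]]).as_matrix().round(4),s['contact_force'])
g=cv2.imread('pics/w3.png'); cv2.imwrite('pics/w3c.png',cv2.resize(g[60:300,220:420],(500*1,600),interpolation=cv2.INTER_CUBIC))
```

```text
[0.54895739 0.07263075 0.07594971] [[-1.816e-01  9.834e-01  2.000e-03]
 [ 9.834e-01  1.816e-01  0.000e+00]
 [-3.000e-04  2.000e-03 -1.000e+00]] [ 0.05800291 -0.10032579 -2.2660868 ]
```

View pics/w3c.png

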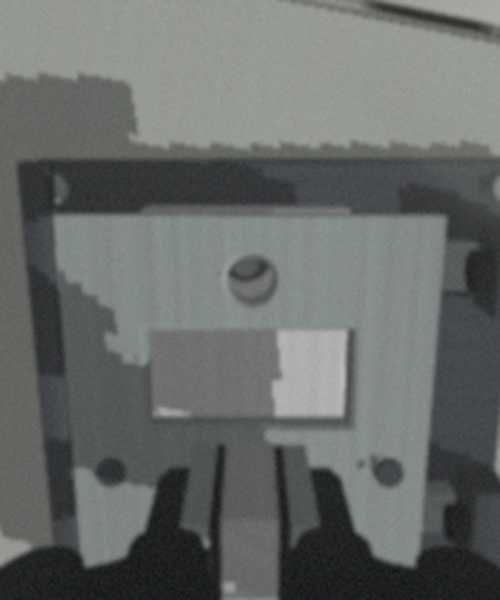

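Through the hole at about (252,279) the dark pin tip is visible at about (247,267). The carriage's far edge runs from (142,209) to (350,209).

Run:
```python
from h import *
A=lambda p:(220+(p[0]+.5)/2.5-.5,60+(p[1]+.5)/2.5-.5)
f='w3.png'; z=.0759-.0138
h=back(f,A((252,279)),z+.006); r=np.radians(10.4);u=np.array([np.cos(r),np.sin(r),0]);n=np.array([-u[1],u[0],0])
print('hole',h,'plate c',h-.046*n)
e,g=[back(f,A(p),z+.006) for p in[(54,214),(446,214)]];print(np.degrees(np.arctan2(*(g-e)[1::-1])))
p=back(f,A((247,267)),.0485);print('pin seen rel hole (fix axes)',(p-h)@u,(p-h)@n)
q=proj(f,[h[0],h[1],.0485]);print('aligned pin would be at crop',(q-[220,60])*2.5)
a,b=[back(f,A(p),.0345) for p in[(142,209),(350,209)]];print('car',np.linalg.norm(b-a),np.degrees(np.arctan2(*(b-a)[1::-1])),((a+b)/2-h)@u,((a+b)/2-h)@n)
cv2.imwrite('pics/hole.png',cv2.resize(cv2.imread('pics/w3.png')[155:190,300:340],None,fx=12,fy=12,interpolation=cv2.INTER_CUBIC))
```

```text
hole [0.5427143  0.11714125 0.0681    ] plate c [0.55101818 0.07189696 0.0681    ]
10.4676337158109
pin seen rel hole (fix axes) -0.0011253861522768085 -0.0007619013134786081
aligned pin would be at crop [250.78632468 263.20747563]
car 0.05456387138186302 10.468564343645303 -0.001397582629260816 0.01211540801008333
```

View pics/hole.png

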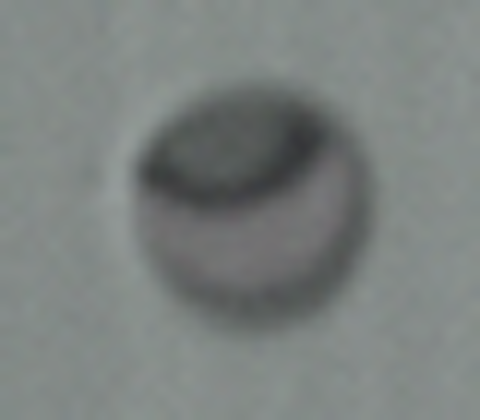

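The pin sits about 1.3 mm toward the robot relative to the hole, and y is aligned. I'll shift and descend in small steps.

>>> send_rows(
  increments=[
    {"gripper":1,"linear":[-0.0013,-0.0003,-0.004],"delta_rot":[0,0,0]},
    {"gripper":1,"linear":[-0.0013,-0.0003,-0.008],"delta_rot":[0,0,0]},
    {"gripper":1,"linear":[-0.0013,-0.0003,-0.011],"delta_rot":[0,0,0]},
    {"gripper":1,"linear":[-0.0013,-0.0003,-0.013],"delta_rot":[0,0,0]},
    {"gripper":1,"linear":[-0.0013,-0.0003,-0.0145],"delta_rot":[0,0,0]},
    {"gripper":1,"linear":[-0.0013,-0.0003,-0.0155],"delta_rot":[0,0,0]},
    {"gripper":1,"linear":[-0.0013,-0.0003,-0.0155],"delta_rot":[0,0,0]},
  ],
)

```text
clock: 6.2
position: [0.5469, 0.0726, 0.0593]
ee_rot: [-0.0, 0.64, 0.769, -0.0]
contact_force: [0.6, -0.0, -2.4]
width: 0.011
gripper_force: 58.8
```

No contact 3 mm below the tip height, so the pins are in the holes. Continuing slowly.

>>> send_rows(
  increments=[
    {"gripper":1,"linear":[0,0,-0.001],"delta_rot":[0,0,0]},
    {"gripper":1,"linear":[0,0,-0.002],"delta_rot":[0,0,0]},
    {"gripper":1,"linear":[0,0,-0.003],"delta_rot":[0,0,0]},
    {"gripper":1,"linear":[0,0,-0.004],"delta_rot":[0,0,0]},
    {"gripper":1,"linear":[0,0,-0.004],"delta_rot":[0,0,0]},
  ],
)

```text
clock: 6.7
position: [0.5469, 0.0726, 0.0554]
ee_rot: [-0.0, 0.64, 0.769, -0.0]
contact_force: [-0.1, -0.1, -1.6]
width: 0.0111
gripper_force: 58.8
```

>>> send_rows(
  increments=[
    {"gripper":1,"linear":[0,0,-0.001],"delta_rot":[0,0,0]},
    {"gripper":1,"linear":[0,0,-0.002],"delta_rot":[0,0,0]},
    {"gripper":1,"linear":[0,0,-0.003],"delta_rot":[0,0,0]},
    {"gripper":1,"linear":[0,0,-0.004],"delta_rot":[0,0,0]},
    {"gripper":1,"linear":[0,0,-0.005],"delta_rot":[0,0,0]},
    {"gripper":1,"linear":[0,0,-0.005],"delta_rot":[0,0,0]},
  ],
)

```text
clock: 7.3
position: [0.5468, 0.0726, 0.0503]
ee_rot: [-0.0, 0.64, 0.769, -0.0]
contact_force: [-0.5, 0.0, -3.1]
width: 0.0114
gripper_force: 58.8
```

>>> send_rows(
  increments=[
    {"gripper":1,"linear":[0,0,-0.0005],"delta_rot":[0,0,0]},
    {"gripper":1,"linear":[0,0,-0.001],"delta_rot":[0,0,0]},
    {"gripper":1,"linear":[0,0,-0.0015],"delta_rot":[0,0,0]},
    {"gripper":1,"linear":[0,0,-0.0015],"delta_rot":[0,0,0]},
  ],
)

```text
clock: 7.7
position: [0.5469, 0.0726, 0.0489]
ee_rot: [-0.0, 0.64, 0.769, -0.0]
contact_force: [-0.5, 0.3, -2.4]
width: 0.0109
gripper_force: 58.8
```

>>> send_rows(
  increments=[
    {"gripper":1,"linear":[0,0,-0.0003],"delta_rot":[0,0,0]},
    {"gripper":1,"linear":[0,0,-0.0006],"delta_rot":[0,0,0]},
    {"gripper":1,"linear":[0,0,-0.0006],"delta_rot":[0,0,0]},
  ],
)

```text
clock: 8.0
position: [0.5469, 0.0726, 0.0484]
ee_rot: [0.0, 0.64, 0.769, -0.0]
contact_force: [-1.0, 0.3, -3.3]
width: 0.011
gripper_force: 58.8
```

>>> send_rows(
  increments=[
    {"gripper":1,"linear":[0,0,-0.0003],"delta_rot":[0,0,0]},
    {"gripper":1,"linear":[0,0,-0.0006],"delta_rot":[0,0,0]},
    {"gripper":1,"linear":[0,0,-0.0006],"delta_rot":[0,0,0]},
  ],
)

```text
clock: 8.3
position: [0.547, 0.0726, 0.0483]
ee_rot: [0.0, 0.64, 0.769, 0.0]
contact_force: [-1.2, -0.4, 2.4]
width: 0.0109
gripper_force: 59.7
```

>>> send_rows(
  increments=[
    {"gripper":1,"linear":[0,0,-0.0003],"delta_rot":[0,0,0]},
    {"gripper":1,"linear":[0,0,-0.0005],"delta_rot":[0,0,0]},
    {"gripper":1,"linear":[0,0,-0.0005],"delta_rot":[0,0,0]},
  ],
)

```text
clock: 8.6
position: [0.547, 0.0726, 0.0483]
ee_rot: [0.0, 0.64, 0.769, 0.0]
contact_force: [-3.7, 0.2, 7.5]
width: 0.0107
gripper_force: 60.3
```

Seated at 0.0483, as expected for the deck. I'll ease the down-press and start sliding along the fixture's x axis, (0.983, 0.181).

>>> send_rows(
  increments=[
    {"gripper":1,"linear":[0.001,0.0002,0.0004],"delta_rot":[0,0,0]},
    {"gripper":1,"linear":[0.002,0.0004,0.0004],"delta_rot":[0,0,0]},
    {"gripper":1,"linear":[0.003,0.0006,0.0004],"delta_rot":[0,0,0]},
    {"gripper":1,"linear":[0.004,0.0007,0.0004],"delta_rot":[0,0,0]},
    {"gripper":1,"linear":[0.005,0.0009,0.0004],"delta_rot":[0,0,0]},
    {"gripper":1,"linear":[0.006,0.0011,0.0004],"delta_rot":[0,0,0]},
  ],
)

```text
clock: 9.2
position: [0.5514, 0.0734, 0.0483]
ee_rot: [-0.001, 0.639, 0.769, -0.001]
contact_force: [-4.7, -1.5, 7.2]
width: 0.011
gripper_force: 60.4
```

>>> send_rows(
  increments=[
    {"gripper":1,"linear":[0.0015,0.0003,0],"delta_rot":[0,0,0]},
    {"gripper":1,"linear":[0.003,0.0006,0],"delta_rot":[0,0,0]},
    {"gripper":1,"linear":[0.0045,0.0008,0],"delta_rot":[0,0,0]},
    {"gripper":1,"linear":[0.006,0.0011,0],"delta_rot":[0,0,0]},
    {"gripper":1,"linear":[0.0075,0.0014,0],"delta_rot":[0,0,0]},
    {"gripper":1,"linear":[0.009,0.0017,0],"delta_rot":[0,0,0]},
    {"gripper":1,"linear":[0.0105,0.0019,0],"delta_rot":[0,0,0]},
    {"gripper":1,"linear":[0.012,0.0022,0],"delta_rot":[0,0,0]},
  ],
)

```text
clock: 10.0
position: [0.5633, 0.0757, 0.0483]
ee_rot: [-0.001, 0.639, 0.769, -0.001]
contact_force: [-5.6, -0.1, 7.1]
width: 0.011
gripper_force: 60.4
```

>>> send_rows(
  increments=[
    {"gripper":1,"linear":[0.0015,0.0003,0],"delta_rot":[0,0,0]},
    {"gripper":1,"linear":[0.003,0.0006,0],"delta_rot":[0,0,0]},
    {"gripper":1,"linear":[0.0045,0.0008,0],"delta_rot":[0,0,0]},
    {"gripper":1,"linear":[0.006,0.0011,0],"delta_rot":[0,0,0]},
    {"gripper":1,"linear":[0.0075,0.0014,0],"delta_rot":[0,0,0]},
    {"gripper":1,"linear":[0.009,0.0017,0],"delta_rot":[0,0,0]},
    {"gripper":1,"linear":[0.0105,0.0019,0],"delta_rot":[0,0,0]},
    {"gripper":1,"linear":[0.012,0.0022,0],"delta_rot":[0,0,0]},
  ],
)

```text
clock: 10.8
position: [0.5753, 0.0779, 0.0483]
ee_rot: [-0.001, 0.639, 0.769, -0.001]
contact_force: [-5.6, -0.5, 7.0]
width: 0.011
gripper_force: 60.4
```

>>> send_rows(
  increments=[
    {"gripper":1,"linear":[0.0005,0.0001,0],"delta_rot":[0,0,0]},
    {"gripper":1,"linear":[0.001,0.0002,0],"delta_rot":[0,0,0]},
    {"gripper":1,"linear":[0.0015,0.0003,0],"delta_rot":[0,0,0]},
    {"gripper":1,"linear":[0.002,0.0004,0],"delta_rot":[0,0,0]},
    {"gripper":1,"linear":[0.0025,0.0005,0],"delta_rot":[0,0,0]},
    {"gripper":1,"linear":[0.003,0.0006,0],"delta_rot":[0,0,0]},
  ],
)

```text
clock: 11.4
position: [0.5784, 0.0785, 0.0483]
ee_rot: [-0.001, 0.639, 0.769, -0.001]
contact_force: [-5.2, -0.7, 6.3]
width: 0.0108
gripper_force: 60.4
```

>>> send_rows(
  increments=[
    {"gripper":1,"linear":[0.0005,0.0001,0],"delta_rot":[0,0,0]},
    {"gripper":1,"linear":[0.001,0.0002,0],"delta_rot":[0,0,0]},
    {"gripper":1,"linear":[0.0015,0.0003,0],"delta_rot":[0,0,0]},
    {"gripper":1,"linear":[0.002,0.0004,0],"delta_rot":[0,0,0]},
  ],
)

```text
clock: 11.8
position: [0.5804, 0.0789, 0.0483]
ee_rot: [-0.001, 0.639, 0.769, -0.001]
contact_force: [-4.1, -1.2, 7.6]
width: 0.0109
gripper_force: 60.4
```

>>> send_rows(
  increments=[
    {"gripper":1,"linear":[0.0004,0.0001,0],"delta_rot":[0,0,0]},
    {"gripper":1,"linear":[0.0008,0.00015,0],"delta_rot":[0,0,0]},
    {"gripper":1,"linear":[0.0012,0.0002,0],"delta_rot":[0,0,0]},
  ],
)

```text
clock: 12.1
position: [0.5816, 0.0791, 0.0483]
ee_rot: [-0.001, 0.639, 0.769, -0.001]
contact_force: [-4.9, -1.6, 7.6]
width: 0.0107
gripper_force: 60.4
```

>>> send_rows(
  increments=[
    {"gripper":1,"linear":[0.0004,0.0001,0],"delta_rot":[0,0,0]},
    {"gripper":1,"linear":[0.0008,0.00015,0],"delta_rot":[0,0,0]},
    {"gripper":1,"linear":[0.0012,0.0002,0],"delta_rot":[0,0,0]},
  ],
)

```text
clock: 12.4
position: [0.5816, 0.0791, 0.0484]
ee_rot: [-0.002, 0.639, 0.769, -0.002]
contact_force: [-7.8, -1.0, 10.3]
width: 0.0106
gripper_force: 60.7
```

>>> send_rows(
  increments=[
    {"gripper":1,"linear":[0.0004,0.0001,0],"delta_rot":[0,0,0]},
    {"gripper":1,"linear":[0.0008,0.00015,0],"delta_rot":[0,0,0]},
    {"gripper":1,"linear":[0.0008,0.00015,0],"delta_rot":[0,0,0]},
    {"gripper":1,"linear":[0.0008,0.00015,0],"delta_rot":[0,0,0]},
  ],
)

```text
clock: 12.8
position: [0.5817, 0.0791, 0.0484]
ee_rot: [-0.002, 0.639, 0.769, -0.003]
contact_force: [-9.1, -1.5, 10.1]
width: 0.0111
gripper_force: 60.9
```

>>> send_rows(
  increments=[
    {"gripper":1,"linear":[0.0004,0.0001,0],"delta_rot":[0,0,0]},
    {"gripper":1,"linear":[0.0006,0.0001,0],"delta_rot":[0,0,0]},
    {"gripper":1,"linear":[0.0006,0.0001,0],"delta_rot":[0,0,0]},
  ],
)

```text
clock: 13.1
position: [0.5817, 0.0791, 0.0484]
ee_rot: [-0.003, 0.639, 0.769, -0.003]
contact_force: [-10.0, -1.9, 11.1]
width: 0.011
gripper_force: 61.0
```

It's hard against the stop: position is fixed while force rises. I'll relax the push and the down-press, then release.

>>> send_rows(
  increments=[
    {"gripper":1,"linear":[-0.001,-0.0002,0.0002],"delta_rot":[0,0,0]},
    {"gripper":1,"linear":[-0.002,-0.0004,0.0004],"delta_rot":[0,0,0]},
    {"gripper":1,"linear":[-0.0025,-0.0005,0.0006],"delta_rot":[0,0,0]},
    {"gripper":1,"linear":[-0.0025,-0.0005,0.0006],"delta_rot":[0,0,0]},
  ],
)

```text
clock: 13.5
position: [0.5824, 0.0792, 0.0483]
ee_rot: [-0.001, 0.64, 0.769, -0.001]
contact_force: [-5.2, -0.6, 5.1]
width: 0.011
gripper_force: 59.8
```

>>> send_rows(
  increments=[
    {"gripper":1,"linear":[-0.0005,0,0.0003],"delta_rot":[0,0,0]},
    {"gripper":1,"linear":[-0.0005,0,0.0003],"delta_rot":[0,0,0]},
    {"gripper":0.72,"linear":[-0.0005,0,0.0003],"delta_rot":[0,0,0]},
    {"gripper":0.65,"linear":[-0.0005,0,0.0003],"delta_rot":[0,0,0]},
    {"gripper":0.5,"linear":[-0.0005,0,0.0003],"delta_rot":[0,0,0]},
    {"gripper":0.2,"linear":[-0.0005,0,0.0003],"delta_rot":[0,0,0]},
    {"gripper":0,"linear":[-0.0005,0,0.0003],"delta_rot":[0,0,0]},
    {"gripper":0,"linear":[-0.0005,0,0.0003],"delta_rot":[0,0,0]},
  ],
  newtons=20,
)

```text
clock: 14.3
position: [0.5829, 0.0792, 0.0487]
ee_rot: [0.0, 0.64, 0.769, 0.0]
contact_force: [0.1, 0.1, -1.1]
width: 0.0425
gripper_force: 0.0
```

>>> send_rows(
  increments=[
    {"gripper":0,"linear":[0,0,0.01],"delta_rot":[0,0,0]},
    {"gripper":0,"linear":[0,0,0.03],"delta_rot":[0,0,0]},
    {"gripper":0,"linear":[0,0,0.06],"delta_rot":[0,0,0]},
    {"gripper":0,"linear":[0,0,0.09],"delta_rot":[0,0,0]},
    {"gripper":0,"linear":[0,0,0.11],"delta_rot":[0,0,0]},
    {"gripper":0,"linear":[0,0,0.11],"delta_rot":[0,0,0]},
    {"gripper":0,"linear":[0,0,0.11],"delta_rot":[0,0,0]},
    {"gripper":0,"linear":[0,0,0.11],"delta_rot":[0,0,0]},
  ],
)

```text
clock: 15.1
position: [0.5818, 0.0792, 0.1574]
ee_rot: [-0.001, 0.64, 0.769, -0.001]
contact_force: [0.3, 0.3, 0.0]
width: 0.0429
gripper_force: 0.0
```

Run:
```python
from h import *
snap('wrist','w4.png'); print(get_state()['position'])
g=cv2.imread('pics/w4.png'); cv2.imwrite('pics/w4c.png',cv2.resize(g[80:300,200:440],(654,600),interpolation=cv2.INTER_CUBIC))
```

```text
[0.58170294 0.07920101 0.15716287]
```

View pics/w4c.png

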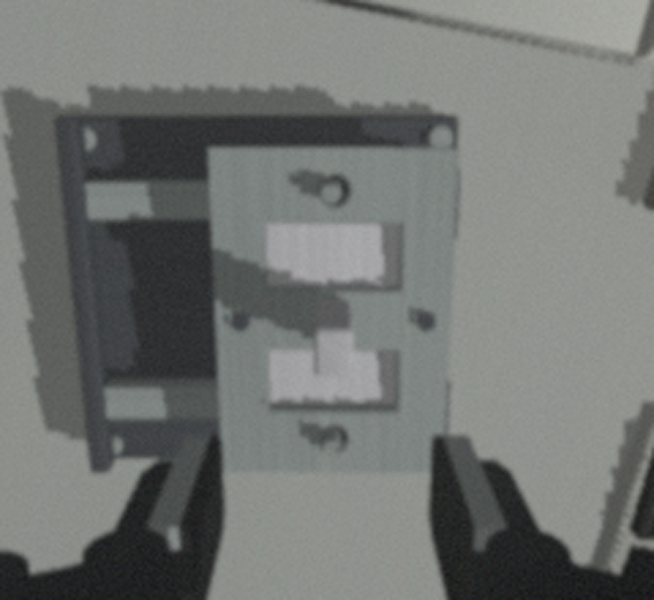

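Both pins stand through the holes, at about (335,190) and (335,438), and the plate lies flat over the stop end. One quick numeric check of the home position before signing off.

Run:
```python
from h import *
k=240/654;A=lambda p:(200+(p[0]+.5)*k-.5,80+(p[1]+.5)*k-.5); f='w4.png'
b=lambda p,z:back(f,A(p),z)
r=np.radians(10.45);u=np.array([np.cos(r),np.sin(r),0])
l=(b((57,118),.01)+b((93,470),.01))/2; p=(b((335,190),.0485)+b((335,438),.0485))/2
e=(b((208,148),.0405)+b((456,147),.0405)+b((435,472),.0405)+b((224,472),.0405))/4
print('pin x',(p-l)@u-.073,'plate x',(e-l)@u-.073, 'far bed',(b((457,118),.01)-b((57,118),.01))@u)
```

```text
pin x 0.029735233938470315 plate x 0.02824475125397488 far bed 0.14822420806645412
```

```bash
python3 -c "
from rig import sign_off
print(sign_off())"
```

```text
the job is handed in; nothing more can be done
None
```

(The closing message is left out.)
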